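Steady the rocking table grill

ROBOT

A 6-joint arm with a two-finger parallel gripper is mounted at the origin on the work surface. World frame = base frame: x ahead of the robot, y to its left, z up, the work surface at z = 0. Lengths are in m, angles in rad, forces in N, time in s.
With the tool pointing down it reaches from about 0.35 to 0.975 m from the base axis. Payload 4.9 kg.
Tool frame: the origin (TCP) lies on the centre line of the jaws, within the pads' length; the fingertips stand manip.tip_reach ahead of it and the grasp point (between the pads) is the TCP (manip.tip_reach is the distance from the TCP to the fingertips, in m); z points along the fingers, y is the line along which they close (so a half turn about z gives the same grasp; the last joint's range is limited). The gripper opens to 85 mm and grips with 20 to 120 N. Pads are 22 mm wide; open, the fingers measure 114 mm over their backs; the gripper's body (76 mm by 85 mm) begins 54 mm behind the grasp point. The pads swing forward as they close: fully open they stand 13 mm farther back than shut.
Start: joints at [1.197, 0.053, 1.613, -0, 1.476, -0.119], TCP at [0.158, 0.605, 0.25] pointing down, gripper open.
Joint ranges: [-3.01, 3.01], [-1.01, 2.22], [0.06, 2.58], [-1.02, 4.17], [0.09, 2.62], [-3.14, 3.14]. Speed limits (rad/s): [2.57, 2.57, 3.14, 3.14, 3.14, 3.14].

INTERFACE

Orientations are given as a unit quaternion [w, x, y, z].
In Python, from plant import manip gives the robot as it stands. The module is installed in compiled form; this text tells all that it offers.
- The arm moves only by the tool move_arm, never from a script. Its argument "rows" is a list of rows, each a list of 7 numbers: the shift along the tool's x, y, z in cm, then the turn, a rotation vector about the tool's x, y, z in degrees, then the opening, from -1 (shut) to 1 (fully open). In form: [[tx, ty, tz, ax, ay, az, jaw], ...]. A call has 1 to 20 rows; each row shifts and turns the commanded pose from where the row before left it, along the tool's axes as they then stand; what a row does not reach is not made up. A row lasts 1/12 s, in which the tool goes at most 41.7 mm and 7.16 degrees, less where a joint would pass 70% of its speed; a pose out of reach is approached as far as the arm can. A call is refused whole if a number of a shift passes 4.17 or a number of a turn 7.16, either way. A call with a gripper value outside its range is refused whole. The fingers move at their own pace and stop on an object; the grip force is fixed at half the most. Time passes only in rows, so rows that do not move let the fingers close. It gives the time, the measured TCP pose, the force, the opening and the grip force at its end, in the units of the state.
- manip.state(): the state, without advancing time (a new reading comes with each control period).
- manip.grab_frame(name): name is "side" or "top" or "wrist"; returns a dict with "img" (420x560x3 uint8, blue, green, red), "mtx" (3x3 intrinsics, pixels), "R" (3x3) and "t" (3): a world point X has camera coordinates R X + t. Camera axes: x right, y down, z forward; pixel columns grow to the right and rows downward; lengths in m; the calibration is good to about 2 mm. A picture is of the moment at which its call begins. There is no depth.
- manip.job_done(): hands the job in; it is judged then, once.
The state is a dict: "time": time; "joint_pos": joint angles; "joint_vel": joint speeds; "joint_efforts": joint torques, N m; "tool_pos": TCP position; "tool_rot": TCP orientation; "contact_force": force on the tool from outside, world axes, zero at the start; "ft_torque": the same for the moment, N m; "gripper_width": opening from 0.0 (shut) to 1.0 (fully open); "grasp_force": force on a finger pad.
Only numpy, scipy, OpenCV 4.12 (cv2) and the standard library are available. Lean on these libraries where they do the work, as an engineer would, in place of code of your own. Each camera call takes 0.05 s, during which the arm holds its last target. There are 200 camera calls.

TASK

The little table grill rocks because its two front levelling screws do not reach the slates under them. Turn both winged knobs clockwise, by feel, until each screw foot bears on its slate and all five feet of the grill carry load, gently: do not crush a foot or jack the grill up so far that another foot comes off. Leave the grill standing where it is and the other things undisturbed.

Things in the scene. Friction and masses are not known exactly. Their poses are not given: they have to be found in the camera images.
- grill: Loose 4.8 kg table grill: flat steel frame, top 40 mm above the shelf, with a grey fire bowl 170 mm wide at its centre, grate top 95 mm above the shelf. Origin at shelf height under the bowl's centre; x to its rear (away from the robot), y left, z up. Winged knobs at x -110, y +130 and -130 mm; fixed feet at (-110, 0), (110, 115), (110, -115); a screw foot hangs under each knob.
- knob_l_grip (a point): Grip point of the left (+y) knob: upright aluminium bar 46 mm long (x), 12 thick (y), 28 tall, turning about z (up). The point is on the axis, 10 mm below the bar's top, 66 mm above the shelf; 24 mm below it a steel boss 34 mm wide. Clockwise from above drives the foot below it down; friction 0.08 N m, plus 0.004 N m per N on the foot. Starts 0 to 0.35 rad from fully up.
- knob_r_grip (a point): The right (-y) knob, like the left. While the hand grips a knob and keeps it at its height, a foot pressing on its slate pushes the grill and the hand up: 40 N per rad if held rigidly, a quarter to half of it with a yielding arm. After release a third stays. Stopping at 4 to 8 N felt, or 0.3 to 0.6 rad past first touch, is right; 0.9 rad past touch is too much.
- foot_screw_l: Left screw foot: black rubber disc 30 mm wide, 11 mm thick, on a steel stem under the left knob; origin at the centre of its underside. 1 rad of knob turn moves it 4 mm: clockwise down, anticlockwise up; full travel 3.3 rad. It stays where it is put. All five feet are springs of 10 N per mm.
- foot_screw_r: Right screw foot, like the left one (neither knob rises or sinks as it turns). Under each screw foot lies a fixed flat slate, 70 by 66 mm, whose top is 3 to 9.5 mm above the shelf, different left and right and not measured; the foot starts 1 to 9.5 mm clear of it. The felt force may drift by a few N over a whole turn of the wrist; a touching foot shows as a steep, steady rise.
- foot_front: Fixed rubber foot, 30 mm wide, under the middle of the front crossbar; origin at the centre of its underside, on the shelf. Carries nearly half the grill's weight at the start and comes off the shelf if the screws jack the front up too far.
- foot_rear_l: Fixed rubber foot, 30 mm wide, at the grill's rear left; origin at the centre of its underside, on the shelf.
- foot_rear_r: Fixed rubber foot, 30 mm wide, at the grill's rear right; origin at the centre of its underside, on the shelf.
- pinch_bowl: Bystander: orange silicone bowl, 72 mm wide, 32 mm tall, in front of the grill; origin at the centre of its underside.
- probe: Bystander: meat thermometer probe in its grey sleeve, 163 mm long along x, 16 mm tall, lying right of the grill; origin at its underside near mid length.
- spice_jar: Bystander: amber spice jar, 48 mm wide, 85 mm tall, left of the grill; origin at the centre of its underside.
- brush: Bystander: brush, 190 mm long along x, lying left of the grill; origin on its underside.
- mug: Bystander: blue mug, 76 mm wide, 80 mm tall, right of the grill; origin at the centre of its underside.

How it is judged:
By the outcome, as a careful person would: the job done as asked, in the order asked, and still so for the second after the job is handed in, with the robot touching nothing.
It also fails if it takes over 72 s, if anything falls off the work surface, if the arm or the gripper's body presses on something with over 40 N, if the wrist force passes 120 N, or if a joint passes its speed limit or range.

## Working session

There is one attempt and no reset: what is moved stays moved. The work goes in short steps, Python scripts to look and compute and a tool call to move; the robot and the scene stay as the last step left them, time stands still between calls to the robot, and variables do not carry over. Pictures are saved under pics/ and viewed, at most 10 in all, crops included, and the job is handed in when it is done.

Besides the shell and the picture viewer there is one more tool, called after "Emit:" by a JSON object that holds its "op" and its "data". move_arm: Moves the arm, as the interface text tells. Its arguments: {"type":"object","properties":{"rows":{"type":"array","items":{"type":"array","items":{"type":"number"}}}},"required":["rows"]}

```bash
mkdir -p pics
python3 - <<'E'
from plant import manip
import cv2
for n in("top","side"):
    f=manip.grab_frame(n); cv2.imwrite(f"pics/{n}0.png",f["img"]); print(n,f["mtx"].tolist(),f["R"].tolist(),f["t"].tolist())
s=manip.state(); print(s, manip.tip_reach)
E
```

```text
top [[437.1511077571157, 0.0, 287.898510678173], [0.0, 437.1511077571157, 209.31161191439344], [0.0, 0.0, 1.0]] [[-0.008606316313117254, -0.9999148448082384, 0.009809915985103121], [-0.9894091652789767, 0.007093531175835776, -0.14497994853570684], [0.14489801579551503, -0.0109537640824355, -0.989385961124853]] [0.03683091732214944, 0.5795360777781475, 0.9719302854788883]
side [[530.5641048523743, 0.0, 286.08463584636394], [0.0, 530.5641048523743, 205.70640158064566], [0.0, 0.0, 1.0]] [[0.7304298917127773, -0.6827094680059942, -0.019492449498028343], [-0.49278886630803354, -0.5070437496058625, -0.7071532855247655], [0.47289671867682037, 0.5261315598598889, -0.7067915358746851]] [-0.41606457226834087, 0.36583139741498516, 0.8862002429324745]
{'time': 0.1, 'joint_pos': array([ 1.19701154e+00,  5.32852389e-02,  1.61419813e+00,  1.94530417e-05,
        1.47603139e+00, -1.19007735e-01]), 'joint_vel': array([ 0.00156178, -0.00037786, -0.00340762, -0.00068706, -0.00138385,
        0.00282864]), 'joint_efforts': array([ 6.69807159e-04, -3.94896019e+01, -3.71366072e+01, -5.81998484e-05,
        3.84760962e-03, -7.00676040e-06]), 'tool_pos': array([0.15731451, 0.60430633, 0.24916466]), 'tool_rot': array([-2.43799856e-04,  1.27045127e-01,  9.91896472e-01, -9.29662358e-04]), 'contact_force': array([ 1.05272002, -0.39122654, -0.45726011]), 'ft_torque': array([ 0.02090345, -0.03085419, -0.00447578]), 'grasp_force': 0.0, 'gripper_width': 1.0003485315661151} 0.019
```

View pics/top0.png

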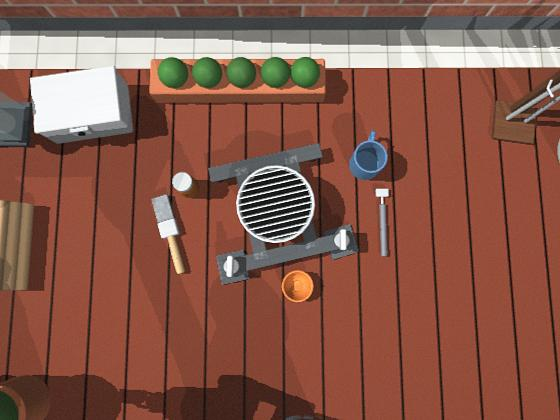

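View pics/side0.png

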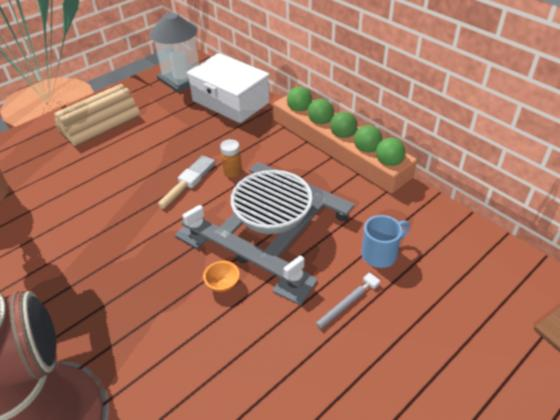

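The top view shows the grill yawed slightly, with the left knob at about (231,266), the right knob at (343,240) and the grate centre at (276,204). The orange bowl at (298,286) is in front. The side view shows the same knobs at (194,216) and (294,268).

```bash
cat > h.py <<'E'
from plant import manip
import cv2, numpy as np
def ray(f,uv,z):
    M=np.linalg.inv(f["mtx"]); d=f["R"].T@(M@np.array([uv[0],uv[1],1.])); c=-f["R"].T@f["t"]
    return c+d*(z-c[2])/d[2]
def proj(f,X):
    p=f["mtx"]@(f["R"]@np.array(X)+f["t"]); return p[:2]/p[2]
E
python3 - <<'E'
from h import *
fs={n:manip.grab_frame(n) for n in("top","side")}
for n,rois in {"top":[(231,266),(343,240)],"side":[(194,216),(294,268)]}.items():
    f=fs[n]
    for i,(u,v) in enumerate(rois):
        r=22;c=f["img"][v-r:v+r,u-r:u+r]
        hsv=cv2.cvtColor(c,cv2.COLOR_BGR2HSV)
        for th in(150,200):
            m=((hsv[...,2]>th)&(hsv[...,1]<60)).astype(np.uint8)
            k,lab,st,ce=cv2.connectedComponentsWithStats(m)
            if k<2: continue
            j=1+np.argmax(st[1:,4]); ys,xs=np.where(lab==j)
            pts=np.array([ray(f,(x+u-r,y+v-r),.076)[:2] for x,y in zip(xs,ys)],np.float32)
            mean=pts.mean(0); print(n,i,th,st[j],mean,cv2.minAreaRect(pts*1000))
        cv2.imwrite(f"pics/{n}{i}.png",cv2.resize(c,(390,390),interpolation=cv2.INTER_CUBIC))
a=[cv2.imread(f"pics/{n}.png") for n in("top0","top1","side0","side1")]
a[2]=cv2.imread("pics/side0.png")
g=lambda x:cv2.resize(x,(300,290))
cv2.imwrite("pics/crop.png",np.vstack([np.hstack([g(a[0]),g(a[1])]),np.hstack([g(a[2]),g(a[3])])]))
f=fs["top"]; print("grate",ray(f,(276,204),.095)); print("bowl",ray(f,(298,286),.032))
E
```

```text
top 0 150 [ 14  12  10  21 148] [0.44997153 0.16521414] ((450.203125, 166.8403778076172), (19.042898178100586, 43.87833786010742), 86.9704818725586)
top 0 200 [ 15  12   8  21 125] [0.45050701 0.16489376] ((449.9685363769531, 166.3756103515625), (43.65912628173828, 15.361573219299316), 0.5866352319717407)
top 1 150 [ 13  11  15  21 208] [ 0.50656086 -0.08494052] ((505.99957275390625, -84.14332580566406), (44.99211883544922, 30.613182067871094), 15.17034912109375)
top 1 200 [ 13  12  12  20 164] [ 0.50669074 -0.08442602] ((506.4698181152344, -81.40819549560547), (24.461612701416016, 42.412235260009766), 88.42047119140625)
side 0 150 [ 10  11  22  22 346] [0.43994373 0.14487065] ((439.8457336425781, 148.15052795410156), (61.46632385253906, 44.52161407470703), 45.899173736572266)
side 0 200 [ 10  11  20  13 103] [0.44680482 0.15999934] ((446.9527282714844, 159.90298461914062), (14.307809829711914, 45.64333724975586), 89.59611511230469)
side 1 150 [ 10  10  22  25 362] [ 0.49500906 -0.10243872] ((495.4320068359375, -98.31355285644531), (59.17418670654297, 37.85783767700195), 39.716880798339844)
side 1 200 [ 12  10  19  16 113] [ 0.50302416 -0.09255159] ((503.8796691894531, -92.22343444824219), (11.956792831420898, 45.843849182128906), 89.8005599975586)
grate [0.58405442 0.05892319 0.095     ]
bowl [0.40405147 0.01059083 0.032     ]
```

View pics/crop.png

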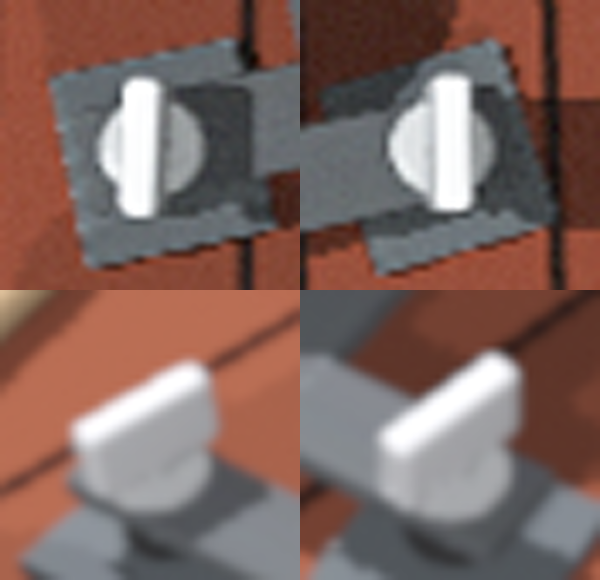

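Emit:
{"op": "move_arm", "data": {"rows": [[0,0,0,0,0,-7.1,1],[0,0,0,0,0,-7.1,1],[-2,-2.95,0.3,0,0,0,1],[-2,-2.95,0.3,0,0,0,1],[-2,-2.95,0.3,0,0,0,1],[-2,-2.95,0.3,0,0,0,1],[-2,-2.95,0.3,0,0,0,1],[-2,-2.95,0.3,0,0,0,1],[-2,-2.95,0.3,0,0,0,1],[-2,-2.95,0.3,0,0,0,1],[-2,-2.95,0.3,0,0,0,1],[-2,-2.95,0.3,0,0,0,1],[-2,-2.95,0.3,0,0,0,1],[-2,-2.95,0.3,0,0,0,1],[-2,-2.95,0.3,0,0,0,1],[0,0,0,0,0,0,1]]}}

```text
time: 1.53
tool_pos: [0.417, 0.2152, 0.2107]
tool_rot: [0.0, 0.007, 1.0, -0.001]
contact_force: [0.1, 0.6, -0.2]
gripper_width: 0.998
grasp_force: 0.0
```

```bash
cat > w.py <<'E'
from h import *
import sys
f=manip.grab_frame("wrist"); s=manip.state()
print(s["tool_pos"],s["tool_rot"],s["joint_pos"],-f["R"].T@f["t"])
cv2.imwrite(f"pics/{sys.argv[1]}.png",f["img"])
m=cv2.inRange(cv2.cvtColor(f["img"],cv2.COLOR_BGR2HSV),(0,0,200),(180,60,255))
k,lab,st,ce=cv2.connectedComponentsWithStats(m)
for j in range(1,k):
    if st[j,4]<80: continue
    ys,xs=np.where(lab==j)
    pts=np.array([ray(f,(x,y),.076)[:2] for x,y in zip(xs,ys)],np.float32)
    print(ce[j],st[j],cv2.minAreaRect(pts*1000))
for p in ((.449,.163,.076),(.505,-.09,.076)): print(proj(f,p))
E
python3 w.py wrist1
```

```text
[0.41581571 0.21725692 0.21082871] [-3.78448387e-04  6.16243818e-03  9.99980916e-01 -2.22782679e-04] [ 3.22747277e-01 -3.07682676e-01  2.00694380e+00 -1.78647016e-04
  1.44319177e+00 -1.23570128e+00] [0.33199077 0.21691112 0.3340645 ]
[368.32156863 241.52745098] [357 205  25  81 510] ((449.5540466308594, 284.4018249511719), (70.03623962402344, 5.383546829223633), 15.91839599609375)
[219.19787234 238.84822695] [ 205  210   34   62 1410] ((443.7274169921875, 171.73681640625), (24.84726905822754, 50.7210807800293), 87.9175796508789)
[373.07438017 305.23140496] [359 285  28  42 726] ((501.8896484375, 288.802734375), (20.65204620361328, 38.57267379760742), 87.78390502929688)
[ 52.96631966 337.53092468] [   0  316  117   58 1633] ((531.7468872070312, 22.33767318725586), (34.32764434814453, 121.07835388183594), 17.437957763671875)
[376.23863636 342.82954545] [372 331  10  22  88] ((536.550048828125, 295.97802734375), (21.877824783325195, 4.478472709655762), 15.537214279174805)
[182.99482402 384.48861284] [155 347  47  73 966] ((581.4782104492188, 123.39556884765625), (82.19815826416016, 36.16409683227539), 6.946033477783203)
[385.74712644 363.18390805] [380 357  14  13  87] ((558.92626953125, 306.61224365234375), (12.581523895263672, 10.358990669250488), 11.986285209655762)
[210.93123868 247.99199596]
[-91.85948392 313.73733951]
```

View pics/wrist1.png

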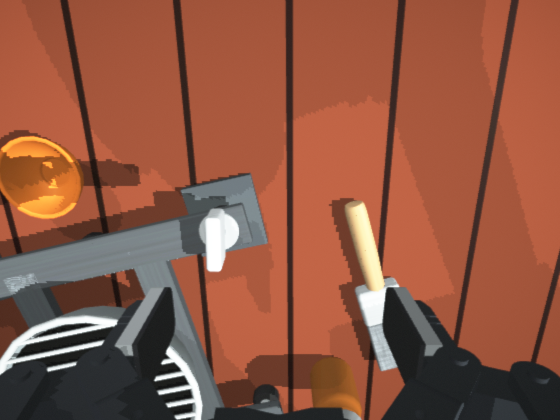

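The wrist view shows the left knob bar from about (217,210) to (214,270), nearly parallel to world x, with its boss at (219,232). Next I move over it.

Emit:
{"op": "move_arm", "data": {"rows": [[-1.1,-1.75,0.6,0,0,0,1],[-1.1,-1.75,0.6,0,0,0,1],[-1.1,-1.75,0.6,0,0,0,1],[0,0,0,0,0,0,1],[0,0,0,0,0,0,1],[0,0,0,0,0,0,1]]}}

```text
time: 2.08
tool_pos: [0.447, 0.1678, 0.1935]
tool_rot: [-0.0, 0.003, 1.0, 0.0]
contact_force: [-0.5, -0.1, -0.1]
gripper_width: 1.0
grasp_force: 0.0
```

```bash
python3 w.py wrist2
```

```text
[0.44704684 0.16792082 0.19360463] [8.08786956e-05 2.75182001e-03 9.99996169e-01 2.87369626e-04] [ 2.03013366e-01 -2.71134143e-01  2.00717000e+00  5.36902961e-04
  1.40528105e+00 -1.36236770e+00] [0.36209383 0.16852777 0.31692533]
[276.04782929 210.53568801] [ 264  179   31   66 1359] ((445.1145935058594, 168.42189025878906), (20.14177703857422, 47.785457611083984), 87.25265502929688)
[427.972 205.716] [421 178  15  61 250] ((442.97357177734375, 271.3361511230469), (45.892066955566406, 3.5926883220672607), 15.78251838684082)
[442.70624677 292.27516779] [ 416  265   49   61 1937] ((514.1712036132812, 290.50201416015625), (52.83690643310547, 31.778419494628906), 16.873563766479492)
[ 78.98508353 320.20584726] [  29  293  117   68 1676] ((533.6553955078125, 15.548698425292969), (31.939655303955078, 115.94620513916016), 22.805084228515625)
[209.64837398 358.46300813] [ 155  301   99  107 2460] ((573.3567504882812, 113.80078125), (81.14871215820312, 99.93807983398438), 74.6753158569336)
[457.875      334.66666667] [449 327  19  17  96] ((546.2118530273438, 309.0919189453125), (14.269991874694824, 12.662487983703613), 35.067535400390625)
[ 62.97515528 357.11801242] [ 41 351  46  12 161] ((566.0721435546875, -4.005704879760742), (3.288041591644287, 39.01557159423828), 12.791797637939453)
[194.69064748 411.57553957] [174 407  42  10 139] ((623.4070434570312, 96.11349487304688), (3.5743408203125, 36.19892501831055), 12.940837860107422)
[271.00612267 218.08270549]
[-67.44460382 290.65522094]
```

View pics/wrist2.png

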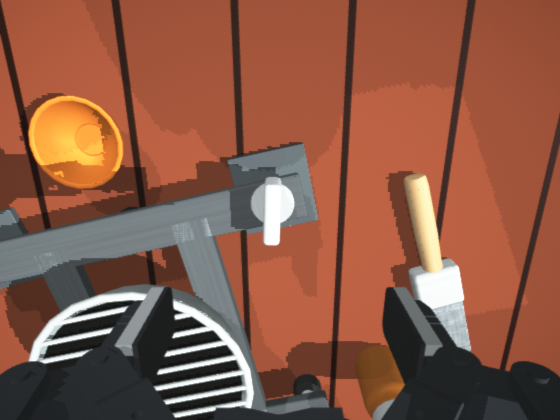

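The bar lies between columns 265 and 281, rows 178 to 245, in the wrist view. I'll get its edges from pixel profiles.

Run:
```python
from h import *
f=manip.grab_frame("wrist"); g=cv2.cvtColor(f["img"],cv2.COLOR_BGR2GRAY).astype(int)
print("col272",list(zip(range(172,252,2),g[172:252:2,272])))
for v in(192,215,235): print(v,g[v,256:290])
for uv in((272.5,245),(272.5,178.5),(265,225),(281,225),(272.5,215)): print(uv,ray(f,uv,.076)[:2])
t=manip.grab_frame("top"); s=manip.grab_frame("side")
for n,ff,uv in(("t",t,(229.7,266.3)),("t",t,(343.1,239.7))): print(n,ray(ff,uv,.076))
```

```text
col272 [(172, np.int64(80)), (174, np.int64(80)), (176, np.int64(112)), (178, np.int64(176)), (180, np.int64(177)), (182, np.int64(177)), (184, np.int64(220)), (186, np.int64(254)), (188, np.int64(254)), (190, np.int64(255)), (192, np.int64(255)), (194, np.int64(255)), (196, np.int64(255)), (198, np.int64(255)), (200, np.int64(255)), (202, np.int64(255)), (204, np.int64(255)), (206, np.int64(255)), (208, np.int64(255)), (210, np.int64(255)), (212, np.int64(255)), (214, np.int64(255)), (216, np.int64(255)), (218, np.int64(255)), (220, np.int64(255)), (222, np.int64(255)), (224, np.int64(255)), (226, np.int64(255)), (228, np.int64(255)), (230, np.int64(255)), (232, np.int64(255)), (234, np.int64(255)), (236, np.int64(255)), (238, np.int64(255)), (240, np.int64(255)), (242, np.int64(255)), (244, np.int64(243)), (246, np.int64(111)), (248, np.int64(108)), (250, np.int64(107))]
192 [176 176 174 173 173 172 173 172 178 218 241 252 254 254 255 255 255 255
 255 255 255 255 255 255 254 245 245 245 246 247 249 253 253 253]
215 [172 179 177 177 175 175 173 168 197 232 249 254 255 255 255 255 255 255
 255 255 255 255 255 254 247 246 247 246 246 246 245 245 244 232]
235 [109 110 109 110 109 110 122 162 217 243 253 255 255 255 255 255 255 255
 255 255 255 255 255 226 129 108 109 110 110 109 109 110 110 109]
(272.5, 245) [0.46958227 0.1639093 ]
(272.5, 178.5) [0.42098203 0.16442339]
(265, 225) [0.45428945 0.15882405]
(281, 225) [0.45435072 0.17001709]
(272.5, 215) [0.44690218 0.16414921]
t [0.44926448 0.16153845 0.076     ]
t [ 0.5057412  -0.08939688  0.076     ]
```

Run:
```python
from h import *
f=manip.grab_frame("wrist"); T=manip.state()["tool_pos"]; print(T)
for dz in(.006,.0):
  for dy in(-.0425,.0425): print(dz,dy,proj(f,T+[-.011,dy,-dz]))
g=cv2.cvtColor(f["img"],cv2.COLOR_BGR2GRAY).astype(int)
print(g[294,160:185]);print(g[294,375:400]); print(g[280:300,172],g[280:300,387])
t=manip.grab_frame("side")
cv2.imwrite("pics/fing.png",cv2.resize(f["img"][270:400,100:460],(792,286)))
```

```text
[0.44725466 0.16752853 0.19364264]
0.006 -0.0425 [170.34633716 283.00680148]
0.006 0.0425 [384.16240883 282.00263585]
0.0 -0.0425 [166.00644611 290.95453925]
0.0 0.0425 [388.41988294 289.9186743 ]
[98 50 40 39 36 30 29 28 29 29 29 37 64 95 98 98 98 97 96 96 97 95 94 94
 94]
[122 122 121 121 121 122 121 122 120 109  58  32  30  30  30  31  30  31
  31  31  34  49  85 108 110]
[70 71 72 72 72 71 71 81 90 90 90 76 73 71 64 64 58 59 68 80] [122 122 122 120 122 122 118  80  45  33  30  29  31  29  30  29  29  30
  28  30]
```

View pics/fing.png

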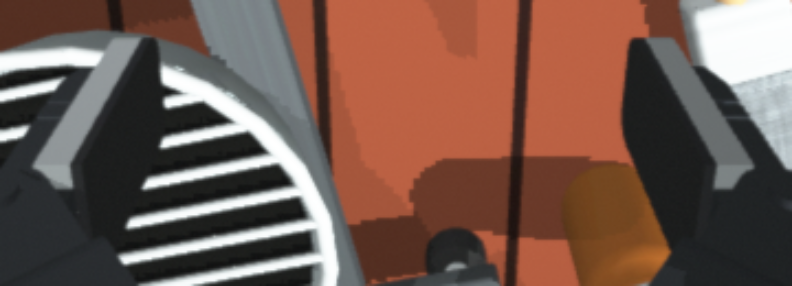

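Emit:
{"op": "move_arm", "data": {"rows": [[-0.1,-0.5,0,0,0,2.5,1],[0,0,2.5,0,0,0,1],[0,0,2.5,0,0,0,1],[0,0,2.5,0,0,0,1],[0,0,2.5,0,0,0,1],[0,0,1.5,0,0,0,1],[0,0,1.2,0,0,0,1],[0,0,0,0,0,0,1],[0,0,0,0,0,0,1]]}}

```text
time: 3.13
tool_pos: [0.4484, 0.1619, 0.0663]
tool_rot: [-0.0, 0.025, 1.0, -0.0]
contact_force: [0.3, 0.3, 0.6]
gripper_width: 0.998
grasp_force: 0.0
```

Emit:
{"op": "move_arm", "data": {"rows": [[0,0,0,0,0,0,-0.4],[0,0,0,0,0,0,-0.5],[0,0,0,0,0,0,-0.6],[0,0,0,0,0,0,-1],[0,0,0,0,0,0,-1],[0,0,0,0,0,0,-1],[0,0,0,0,0,0,-1],[0,0,0,0,0,0,-1]]}}

```text
time: 3.8
tool_pos: [0.4487, 0.1627, 0.0668]
tool_rot: [0.0, 0.025, 1.0, 0.001]
contact_force: [-1.5, 5.7, 2.0]
gripper_width: 0.123
grasp_force: 62.3
```

```bash
cat > s.py <<'E'
from plant import manip
import numpy as np
np.set_printoptions(precision=4,suppress=True)
s=manip.state()
for k in("time","joint_pos","tool_pos","contact_force","ft_torque","gripper_width","grasp_force"): print(k,s[k])
E
python3 s.py
```

```text
time 3.8
joint_pos [ 0.1906 -0.1125  2.1     0.0023  1.1529 -1.3303]
tool_pos [0.4487 0.1627 0.0668]
contact_force [-1.499   5.6526  2.0077]
ft_torque [0.7997 0.0974 0.0309]
gripper_width 0.12257064744784141
grasp_force 62.29726731777191
```

Emit:
{"op": "move_arm", "data": {"rows": [[0,0.08,0,0,0,0,-1],[0,0,0,0,0,0,-1],[0,0,0,0,0,0,-1]]}}

```text
time: 4.05
tool_pos: [0.4487, 0.1628, 0.0666]
tool_rot: [0.0, 0.025, 1.0, 0.0]
contact_force: [-0.2, 2.8, 2.8]
gripper_width: 0.122
grasp_force: 62.4
```

Emit:
{"op": "move_arm", "data": {"rows": [[0,0,0,0,0,4,-1],[0,0,0,0,0,4,-1],[0,0,0,0,0,4,-1],[0,0,0,0,0,4,-1],[0,0,0,0,0,4,-1],[0,0,0,0,0,0,-1],[0,0,0,0,0,0,-1]]}}

```text
time: 4.63
tool_pos: [0.4487, 0.1631, 0.0667]
tool_rot: [0.0, 0.198, 0.98, 0.001]
contact_force: [-0.9, 5.3, 3.6]
gripper_width: 0.126
grasp_force: 62.6
```

Emit:
{"op": "move_arm", "data": {"rows": [[0,0,0,0,0,4,-1],[0,0,0,0,0,4,-1],[0,0,0,0,0,4,-1],[0,0,0,0,0,0,-1]]}}

```text
time: 4.97
tool_pos: [0.4489, 0.1632, 0.067]
tool_rot: [0.0, 0.3, 0.954, 0.001]
contact_force: [-2.1, 5.1, 5.9]
gripper_width: 0.127
grasp_force: 62.8
```

Emit:
{"op": "move_arm", "data": {"rows": [[0,0,0,0,0,4,-1],[0,0,0,0,0,4,-1],[0,0,0,0,0,4,-1],[0,0,0,0,0,0,-1]]}}

```text
time: 5.3
tool_pos: [0.4491, 0.1633, 0.0674]
tool_rot: [0.0, 0.398, 0.917, 0.001]
contact_force: [-1.5, 5.5, 6.4]
gripper_width: 0.127
grasp_force: 63.0
```

Emit:
{"op": "move_arm", "data": {"rows": [[0,0,0,0,0,0,-1],[0,0,0,0,0,0,-1],[0,0,0,0,0,0,-1]]}}

```text
time: 5.55
tool_pos: [0.449, 0.1633, 0.0674]
tool_rot: [0.0, 0.397, 0.918, 0.001]
contact_force: [-2.1, 5.9, 7.0]
gripper_width: 0.125
grasp_force: 63.0
```

Emit:
{"op": "move_arm", "data": {"rows": [[0,0,0,0,0,4,-1],[0,0,0,0,0,4,-1],[0,0,0,0,0,0,-1],[0,0,0,0,0,0,-1],[0,0,0,0,0,0,-1]]}}

```text
time: 5.97
tool_pos: [0.4492, 0.1634, 0.0676]
tool_rot: [0.0, 0.46, 0.888, 0.001]
contact_force: [-3.1, 5.0, 7.4]
gripper_width: 0.131
grasp_force: 63.2
```

The force is rising, but it isn't clear whether the foot has touched, so I'll check the foot in the side view.

Run:
```python
from h import *
f=manip.grab_frame("side")
c=cv2.resize(f["img"][190:290,150:250],(600,600),interpolation=cv2.INTER_CUBIC)
o=cv2.resize(cv2.imread("pics/side0.png"),(200,200)); c[400:,400:]=o
cv2.imwrite("pics/foot1.png",c)
```

```text
(no output)
```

View pics/foot1.png

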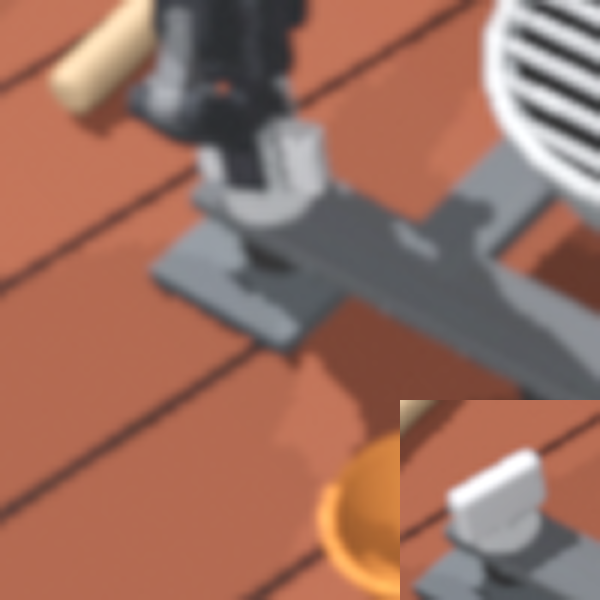

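Emit:
{"op": "move_arm", "data": {"rows": [[0,0,0,0,0,4,-1],[0,0,0,0,0,0,-1],[0,0,0,0,0,0,-1],[0,0,0,0,0,0,-1]]}}

```text
time: 6.35
tool_pos: [0.4492, 0.1634, 0.0677]
tool_rot: [-0.0, 0.491, 0.871, 0.001]
contact_force: [-1.9, 6.7, 8.8]
gripper_width: 0.129
grasp_force: 63.2
```

The foot is in shadow under the frame, at about (270,255) in the crop, so the picture doesn't settle it. The moment about z should help.

```bash
python3 s.py
```

```text
time 6.35
joint_pos [ 0.192  -0.1123  2.0981  0.0021  1.1541 -0.3531]
tool_pos [0.4492 0.1634 0.0677]
contact_force [-1.8584  6.6953  8.7789]
ft_torque [ 1.0584  0.5572 -0.0312]
gripper_width 0.12857289408611725
grasp_force 63.22703003883362
```

Emit:
{"op": "move_arm", "data": {"rows": [[0,0,0,0,0,-4,-1],[0,0,0,0,0,-4,-1],[0,0,0,0,0,-4,-1],[0,0,0,0,0,-4,-1],[0,0,0,0,0,0,-1],[0,0,0,0,0,0,-1],[0,0,0,0,0,0,-1]]}}

```text
time: 6.93
tool_pos: [0.449, 0.1633, 0.0672]
tool_rot: [0.0, 0.365, 0.931, 0.001]
contact_force: [-1.7, 5.3, 6.5]
gripper_width: 0.125
grasp_force: 62.9
```

```bash
python3 s.py
```

```text
time 6.9333
joint_pos [ 0.192  -0.1119  2.0987  0.0017  1.1536 -0.6327]
tool_pos [0.449  0.1633 0.0672]
contact_force [-1.6663  5.3316  6.4801]
ft_torque [0.994  0.3744 0.1098]
gripper_width 0.12471357822759281
grasp_force 62.934619188308716
```

The slope of about 8 N/rad, with 1.6 mm/rad of rise, matches a touching foot; free turning had a slope near 2 N/rad. Touch was at roughly 20° of turn, so I aim for about 46°, which is 0.45 rad past touch, then release.

Emit:
{"op": "move_arm", "data": {"rows": [[0,0,0,0,0,3,-1],[0,0,0,0,0,3,-1],[0,0,0,0,0,0,-1],[0,0,0,0,0,0,-1],[0,0,0,0,0,0,-1]]}}

```text
time: 7.35
tool_pos: [0.4491, 0.1633, 0.0674]
tool_rot: [0.0, 0.413, 0.911, 0.001]
contact_force: [-2.0, 6.2, 7.2]
gripper_width: 0.125
grasp_force: 63.0
```

Emit:
{"op": "move_arm", "data": {"rows": [[0,0,0,0,0,0,-0.5],[0,0,0,0,0,0,0],[0,0,0,0,0,0,0.5],[0,0,0,0,0,0,0.5],[0,0,0,0,0,0,0.5],[0,0,0,0,0,0,0.5]]}}

```text
time: 7.85
tool_pos: [0.4483, 0.1623, 0.066]
tool_rot: [-0.0, 0.414, 0.91, -0.0]
contact_force: [-0.4, 0.5, -0.4]
gripper_width: 0.75
grasp_force: 0.0
```

Emit:
{"op": "move_arm", "data": {"rows": [[0,0,-2,0,0,0,1],[0,0,-3,0,0,0,1],[0,0,-3,0,0,0,1],[0,0,-3,0,0,0,1],[0,0,-1.5,0,0,0,1],[0,0,0,0,0,-7,1],[0,0,0,0,0,-7,1],[0,0,0,0,0,-7,1],[0,0,0,0,0,-7,1],[0,0,0,0,0,-7,1],[0,0,0,0,0,-7,1],[0,0,0,0,0,-6,1],[0,0,0,0,0,0,1],[0,0,0,0,0,0,1]]}}

```text
time: 9.02
tool_pos: [0.4484, 0.1625, 0.1911]
tool_rot: [-0.0, 0.009, 1.0, -0.0]
contact_force: [0.4, 0.7, -0.1]
gripper_width: 1.0
grasp_force: 0.0
```

Emit:
{"op": "move_arm", "data": {"rows": [[-0.7,-3.1,0,0,0,0,1],[-0.7,-3.1,0,0,0,0,1],[-0.7,-3.1,0,0,0,0,1],[-0.7,-3.1,0,0,0,0,1],[-0.7,-3.1,0,0,0,0,1],[-0.7,-3.1,0,0,0,0,1],[-0.7,-3.1,0,0,0,0,1],[-0.7,-3.1,0,0,0,0,1],[0,0,0,0,0,0,1],[0,0,0,0,0,0,1],[0,0,0,0,0,0,1],[0,0,0,0,0,0,1]]}}

```text
time: 10.02
tool_pos: [0.5003, -0.0853, 0.1911]
tool_rot: [-0.0, 0.008, 1.0, 0.0]
contact_force: [-0.2, 0.5, -0.5]
gripper_width: 0.999
grasp_force: 0.0
```

Run:
```python
from h import *
f=manip.grab_frame("wrist"); s=manip.state(); print(s["tool_pos"],s["tool_rot"])
u,v=proj(f,(.505,-.088,.076)); print(u,v)
u,v=int(u),int(v); c=f["img"][v-50:v+50,u-50:u+50]
cv2.imwrite("pics/w3.png",cv2.resize(c,(600,600),interpolation=cv2.INTER_CUBIC))
g=cv2.cvtColor(f["img"],cv2.COLOR_BGR2GRAY)
m=(g>251).astype(np.uint8); k,lab,st,ce=cv2.connectedComponentsWithStats(m)
for j in range(1,k):
    if st[j,4]>200 and abs(ce[j][0]-u)<50:
        ys,xs=np.where(lab==j); P=np.array([ray(f,(x,y),.076)[:2]*1000 for x,y in zip(xs,ys)],np.float32); print(ce[j],st[j],cv2.minAreaRect(P))
for w in(v-25,v-10,v,v+10,v+20):
    if w<420: e=np.where(m[w,u-40:u+40])[0]+u-40; print(w,e[:1],e[-1:],[ray(f,(x,w),.076)[:2] for x in(e[0],e[-1])] if len(e) else 0)
```

```text
[ 0.50037837 -0.08520946  0.19115069] [-1.29643022e-04  7.40670896e-03  9.99972554e-01  1.18952619e-04]
274.2581778704151 222.913351294454
[272.31135531 221.14407814] [265 193  16  59 819] ((504.8808898925781, -89.09429168701172), (10.120674133300781, 42.81177520751953), 89.80424499511719)
197 [265] [288] [array([ 0.48625037, -0.09388875]), array([ 0.48648763, -0.07838296])]
212 [266] [292] [array([ 0.4969468 , -0.09349514]), array([ 0.49721877, -0.07571992])]
222 [266] [279] [array([ 0.50423972, -0.0936866 ]), array([ 0.504377  , -0.08471473])]
232 [266] [278] [array([ 0.51167226, -0.09388174]), array([ 0.51180018, -0.08552074])]
242 [266] [279] [array([ 0.51924845, -0.09408064]), array([ 0.51938837, -0.08493536])]
```

View pics/w3.png

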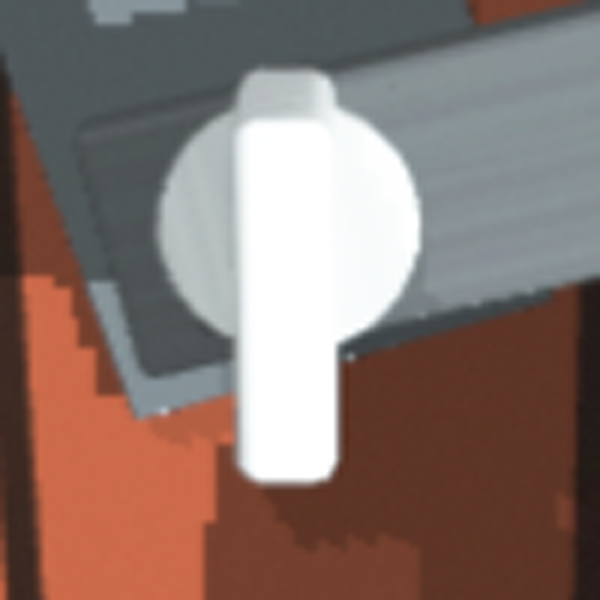

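The right bar's top face is centred at about (271,221) in the full wrist image, giving (0.506, -0.090) after the correction learned on the left knob. Its spacing from the left axis comes to 260 mm, which checks.

Emit:
{"op": "move_arm", "data": {"rows": [[-0.55,-0.5,0,0,0,0,1],[0,0,2.5,0,0,0,1],[0,0,2.5,0,0,0,1],[0,0,2.5,0,0,0,1],[0,0,2.5,0,0,0,1],[0,0,1.5,0,0,0,1],[0,0,1,0,0,0,1],[0,0,0,0,0,0,1],[0,0,0,0,0,0,1],[0,0,0,0,0,0,1]]}}

```text
time: 10.9
tool_pos: [0.5072, -0.0916, 0.0678]
tool_rot: [0.001, 0.008, 1.0, -0.0]
contact_force: [-0.1, 1.1, -0.2]
gripper_width: 1.004
grasp_force: 0.0
```

Emit:
{"op": "move_arm", "data": {"rows": [[0,0,0,0,0,0,-0.4],[0,0,0,0,0,0,-0.5],[0,0,0,0,0,0,-0.6],[0,0,0,0,0,0,-1],[0,0,0,0,0,0,-1],[0,0,0,0,0,0,-1],[0,0,0,0,0,0,-1],[0,0,0,0,0,0,-1],[0,0,0,0,0,0,-1]]}}

```text
time: 11.65
tool_pos: [0.506, -0.0909, 0.0664]
tool_rot: [0.0, 0.008, 1.0, 0.0]
contact_force: [-0.3, 3.1, 1.9]
gripper_width: 0.128
grasp_force: 62.2
```

Emit:
{"op": "move_arm", "data": {"rows": [[0,0.04,0,0,0,3,-1],[0,0,0,0,0,3,-1],[0,0,0,0,0,0,-1],[0,0,0,0,0,0,-1],[0,0,0,0,0,0,-1]]}}

```text
time: 12.07
tool_pos: [0.5061, -0.0908, 0.0664]
tool_rot: [0.0, 0.06, 0.998, 0.0]
contact_force: [-0.1, 3.1, 1.5]
gripper_width: 0.125
grasp_force: 62.3
```

Emit:
{"op": "move_arm", "data": {"rows": [[0,0,0,0,0,4,-1],[0,0,0,0,0,4,-1],[0,0,0,0,0,0,-1],[0,0,0,0,0,0,-1],[0,0,0,0,0,0,-1]]}}

```text
time: 12.48
tool_pos: [0.5061, -0.0907, 0.0663]
tool_rot: [-0.0, 0.129, 0.992, 0.0]
contact_force: [0.1, 5.3, 2.4]
gripper_width: 0.124
grasp_force: 62.3
```

Emit:
{"op": "move_arm", "data": {"rows": [[0,0,0,0,0,4,-1],[0,0,0,0,0,4,-1],[0,0,0,0,0,4,-1],[0,0,0,0,0,0,-1],[0,0,0,0,0,0,-1],[0,0,0,0,0,0,-1]]}}

```text
time: 12.98
tool_pos: [0.5061, -0.0905, 0.0663]
tool_rot: [-0.0, 0.232, 0.973, 0.001]
contact_force: [1.0, 5.2, 1.9]
gripper_width: 0.125
grasp_force: 62.3
```

Emit:
{"op": "move_arm", "data": {"rows": [[0,0,0,0,0,4,-1],[0,0,0,0,0,4,-1],[0,0,0,0,0,4,-1],[0,0,0,0,0,0,-1],[0,0,0,0,0,0,-1],[0,0,0,0,0,0,-1]]}}

```text
time: 13.48
tool_pos: [0.5062, -0.0903, 0.0663]
tool_rot: [-0.0, 0.332, 0.943, 0.001]
contact_force: [0.7, 6.6, 1.4]
gripper_width: 0.128
grasp_force: 62.2
```

Emit:
{"op": "move_arm", "data": {"rows": [[0,0.05,0,0,0,4,-1],[0,0,0,0,0,4,-1],[0,0,0,0,0,4,-1],[0,0,0,0,0,4,-1],[0,0,0,0,0,0,-1],[0,0,0,0,0,0,-1]]}}

```text
time: 13.98
tool_pos: [0.5065, -0.0899, 0.0666]
tool_rot: [-0.0, 0.46, 0.888, 0.001]
contact_force: [0.2, 5.1, 3.4]
gripper_width: 0.129
grasp_force: 62.5
```

Emit:
{"op": "move_arm", "data": {"rows": [[0,0,0,0,0,4,-1],[0,0,0,0,0,4,-1],[0,0,0,0,0,4,-1],[0,0,0,0,0,4,-1],[0,0,0,0,0,0,-1],[0,0,0,0,0,0,-1]]}}

```text
time: 14.48
tool_pos: [0.5068, -0.0897, 0.067]
tool_rot: [-0.0, 0.58, 0.815, 0.001]
contact_force: [-0.6, 7.9, 5.2]
gripper_width: 0.129
grasp_force: 62.8
```

Emit:
{"op": "move_arm", "data": {"rows": [[0,0,0,0,0,4,-1],[0,0,0,0,0,0,-1],[0,0,0,0,0,0,-1],[0,0,0,0,0,0,-1],[0,0,0,0,0,0,-1]]}}

```text
time: 14.9
tool_pos: [0.5069, -0.0896, 0.0671]
tool_rot: [-0.0, 0.608, 0.794, 0.001]
contact_force: [0.9, 7.8, 5.6]
gripper_width: 0.127
grasp_force: 62.8
```

```bash
python3 s.py
```

```text
time 14.9
joint_pos [-0.3209 -0.0193  2.0113  0.0026  1.1493 -0.5868]
tool_pos [ 0.5069 -0.0896  0.0671]
contact_force [0.856  7.7946 5.5788]
ft_torque [ 1.2643  0.1451 -0.0448]
gripper_width 0.12691730945465618
grasp_force 62.829108238220215
```

Emit:
{"op": "move_arm", "data": {"rows": [[0,0,0,0,0,0,-0.5],[0,0,0,0,0,0,0],[0,0,0,0,0,0,0.5],[0,0,0,0,0,0,0.5],[0,0,0,0,0,0,0.5],[0,0,0,0,0,0,0.5]]}}

```text
time: 15.4
tool_pos: [0.5062, -0.0908, 0.0662]
tool_rot: [-0.0, 0.608, 0.794, -0.0]
contact_force: [-0.3, -0.0, 0.3]
gripper_width: 0.749
grasp_force: 0.0
```

Emit:
{"op": "move_arm", "data": {"rows": [[0,0,-2,0,0,0,0.5],[0,0,-3,0,0,0,0.5],[0,0,-3,0,0,0,0.5],[0,0,-3,0,0,0,0.5],[0,0,-2,0,0,0,0.5],[0,0,0,0,0,0,0.5],[0,0,0,0,0,0,0.5],[0,0,0,0,0,0,0.5]]}}

```text
time: 16.07
tool_pos: [0.5057, -0.0905, 0.1951]
tool_rot: [-0.001, 0.608, 0.794, -0.0]
contact_force: [-1.0, 0.5, -0.1]
gripper_width: 0.748
grasp_force: 0.0
```

Run:
```python
from h import *
cv2.imwrite("pics/end.png",manip.grab_frame("side")["img"])
```

```text
(no output)
```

View pics/end.png

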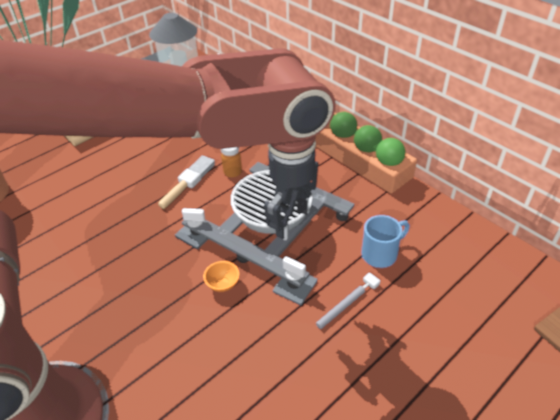

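The end view shows both knobs turned, at (193,217) and (293,268). The grill and the other things are in place, and the gripper is clear above.

```bash
python3 -c "
from plant import manip
print(manip.job_done())"
```

```text
the job is handed in; nothing more can be done
None
```

I turned both knobs clockwise to about 0.5 rad past the touch I felt (about 4 N felt each), released them with nothing else visibly disturbed, and handed the job in at about 16 s; the foot contact is judged by force and rise only, since the cameras could not show it.

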